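# Pack the instrument-check carrier

## Robot

A 6-joint arm with a two-finger parallel gripper is mounted at the origin on the work surface. World frame = base frame: x ahead of the robot, y to its left, z up, the work surface at z = 0. Lengths are in m, angles in rad, forces in N, time in s.
With the tool pointing down it reaches from about 0.275 to 0.825 m from the base axis. Payload 4.9 kg.
Tool frame: the origin (TCP) lies at the centre of the arm's flange, where the gripper is bolted on; the fingertips stand tip_reach ahead of it and the grasp point (between the pads) lies 155 mm ahead of it (tip_reach is the distance from the TCP to the fingertips, in m); z points along the fingers, y is the line along which they close (so a half turn about z gives the same grasp; the last joint's range is limited). The gripper opens to 85 mm and grips with 20 to 120 N. Pads are 22 mm wide; open, the fingers measure 114 mm over their backs; the gripper's body (76 mm by 85 mm) begins 54 mm behind the grasp point. The pads swing forward as they close: fully open they stand 13 mm farther back than shut.
Start: joints at [1.052, 0.326, -0.193, 1.052, 0, 1.437], TCP at [0.206, 0.51, 0.405] pointing down, gripper open.
Joint ranges: [-2.65, 2.65], [-0.97, 1.79], [-1.3, 1.35], [-1.93, 2.1], [-1.47, 1.37], [-3.14, 3.14]. Speed limits (rad/s): [2.57, 2.57, 3.14, 3.14, 3.14, 3.14].

## Interface

Orientations are given as a 3x3 rotation matrix whose columns are the frame's x, y, z axes.
In Python, from bench import * gives the robot as it stands. The module is installed in compiled form; this text tells all that it offers.
- The arm moves only by the tool servo_tool, never from a script. Its argument "moves" is a list of rows, each an object with "twist": the turn, a rotation vector about the world's x, y, z in rad, a list of three; "translation": the shift along the world's x, y, z in m, a list of three; "claw": the finger opening in m, from 0 to 0.0854. In form: [{"twist": [rx, ry, rz], "translation": [dx, dy, dz], "claw": claw}, ...]. A call has 1 to 12 rows; each row is the pose to reach, as a shift and turn from the pose commanded when the call began; what a row does not reach only later rows make up. A row lasts 1/8 s, in which the tool goes at most 62.5 mm and 10.7 degrees, less where a joint would pass 70% of its speed; a pose out of reach is approached as far as the arm can. A call with a gripper value outside its range is refused whole. The fingers move at their own pace and stop on an object; "newtons" is the grip in N (left out, the last holds). Time passes only in rows, so rows that repeat a pose let the fingers close. It gives the time, the measured TCP pose, the force, the opening and the grip force at its end, in the units of the state.
- get_obs(): the state, without advancing time (a new reading comes with each control period).
- grab_frame(name): name is "scene" or "top" or "wrist"; returns a dict with "pixels" (384x512x3 uint8, blue, green, red), "vertical_fov" (degrees; the focal length in pixels is half the picture's height over the tangent of half this angle, whatever the lens; pixels are square), "cx", "cy" (the principal point, pixels), "k1" (the pictures are not rectified: a ray, as slopes to the right and down, at radius r is drawn at 1 + k1 r^2 times it, then the intrinsics apply), "origin" and "rotation" of the camera in the world. Camera axes: x right, y down, z forward; pixel columns grow to the right and rows downward; lengths in m; the calibration is good to about 2 mm. A picture is of the moment at which its call begins. There is no depth.
- finish_job(): hands the job in; it is judged then, once.
The state is a dict: "clock": time; "joints": joint angles; "joint_vel": joint speeds; "joint_torque": joint torques, N m; "tool_pos": TCP position; "orientation": TCP orientation; "contact_force": force on the tool from outside, world axes, zero at the start; "moment": the same for the moment, N m; "finger_gap": opening from 0.0 (shut) to 1.0 (fully open); "gripper_force": force on a finger pad.
Only numpy, scipy, OpenCV 4.12 (cv2) and the standard library are available. Lean on these libraries where they do the work, as an engineer would, in place of code of your own. Each camera call takes 0.05 s, during which the arm holds its last target. There are 200 camera calls.

## Task

Pack the carrier tray for the instrument check: stand each of the three white bottles upright on the disc of its cap's colour, and lay the orange slide box flat on the orange rectangle, lengthwise along it, each well centred and wholly on its colour. Set things down rather than dropping them, and leave the two amber bottles, which look alike but do not belong, standing where they are.

Things in the scene. Friction and masses are not known exactly. Their poses are not given: they have to be found in the camera images.
- carrier: low square aluminium carrier tray fixed on the bench, 230 x 230 mm, floor 5 mm thick, outer walls 12 mm high and 4 mm thick, no inner walls; two low black handle loops stand out 17 mm at its y sides. Somewhere in front of the robot, turned up to 0.2 rad. On its floor are four coloured places in a square, 110 mm from centre to centre along its x and y; which colour is where changes. Origin: centre of its underside.
- place_red: round flat red disc, 64 mm diameter, 3 mm thick, fixed on the carrier's floor: the place of the white bottle with the red cap. Origin: centre of its underside, 5 mm above the bench; its top is 8 mm above the bench.
- place_blue: round flat blue disc, 64 mm diameter, 3 mm thick, fixed on the carrier's floor: the place of the white bottle with the blue cap. Origin: centre of its underside, 5 mm above the bench; its top is 8 mm above the bench.
- place_green: round flat green disc, 64 mm diameter, 3 mm thick, fixed on the carrier's floor: the place of the white bottle with the green cap. Origin: centre of its underside, 5 mm above the bench; its top is 8 mm above the bench.
- place_orange: flat orange rectangle, 100 mm (its x) by 56 mm (its y), 3 mm thick, fixed on the carrier's floor: the place of the orange slide box. Origin: centre of its underside, 5 mm above the bench; its top is 8 mm above the bench.
- vial_red: standing plastic bottle, white body with a red cap. Body 40 mm diameter and straight from 0 to 50 mm, short shoulder, cap 29 mm diameter from 56 to 74 mm (the top); closed and rigid, 60 to 130 g. Origin: centre of its underside, z up.
- vial_blue: standing plastic bottle, white body with a blue cap. Body 40 mm diameter and straight from 0 to 50 mm, short shoulder, cap 29 mm diameter from 56 to 74 mm (the top); closed and rigid, 60 to 130 g. Origin: centre of its underside, z up.
- vial_green: standing plastic bottle, white body with a green cap. Body 40 mm diameter and straight from 0 to 50 mm, short shoulder, cap 29 mm diameter from 56 to 74 mm (the top); closed and rigid, 60 to 130 g. Origin: centre of its underside, z up.
- slide_box: orange plastic microscope-slide box, closed and rigid, lying flat: 80 mm long (its x), 30 mm wide (its y), 42 mm high, black seam line, small paper patch on top, 75 to 155 g. Origin: centre of its underside, z up.
- amber_red: standing look-alike bottle, brown (amber) body with a red cap, same shape and size as the white ones (40 mm diameter body, 74 mm tall, loose). It does not belong in the carrier. Origin: centre of its underside, z up.
- amber_blue: standing look-alike bottle, brown (amber) body with a blue cap, same shape and size as the white ones (40 mm diameter body, 74 mm tall, loose). It does not belong in the carrier. Origin: centre of its underside, z up. The rest of the clutter (dish, timer, beaker, mouse, pump bottle, tube rack, wipes box) stands farther out, 55 mm or more from edge to edge from everything listed except the carrier, whose far edge stays 50 mm or more clear of the tube rack (99 mm tall).

How it is judged:
At the end, for the whole second after the job is handed in: White bottles upright (0.12 rad), each within 15 mm of the centre of its cap-coloured disc; slide box flat within 15 mm of the orange rectangle's centre, lengthwise along it within 0.35 rad; amber bottles upright within 30 mm of their starts; all released and at rest (horizontal distance between vial_red and place_red below 0.015 m and z of vial_red in the frame of place_red below 0.007 m and angle between each of vial_red, vial_blue, vial_green, slide_box, amber_red, amber_blue's own z axis and vertical below 0.12 rad and linear speed of each of vial_red, vial_blue, vial_green, slide_box, amber_red, amber_blue below 0.02 m/s and angular speed of each of vial_red, vial_blue, vial_green, slide_box below 0.2 rad/s and horizontal distance between vial_blue and place_blue below 0.015 m and z of vial_blue in the frame of place_blue below 0.007 m and horizontal distance between vial_green and place_green below 0.015 m and z of vial_green in the frame of place_green below 0.007 m and horizontal distance between slide_box and place_orange below 0.015 m and z of slide_box in the frame of place_orange below 0.007 m and angle between the x axis of slide_box and the x axis of place_orange, either way round below 0.35 rad and distance of each of amber_red, amber_blue from where it was at the start of the episode below 0.03 m); the robot touches nothing.
It fails at once if an amber bottle is shifted by more than 30 mm, tipped or lifted ((distance of amber_red from where it was at the start of the episode above 0.03 m or angle between amber_red's own z axis and vertical above 0.4 rad) or (distance of amber_blue from where it was at the start of the episode above 0.03 m or angle between amber_blue's own z axis and vertical above 0.4 rad)).
It fails at once if vial_red is dropped: falling free with its underside more than 30 mm above the bench (contact force between vial_red and the fingers below 0.01 N and contact force between vial_red and the arm below 0.01 N and height (world z) of vial_red above 0.03 m and linear speed of vial_red above 0.3 m/s).
It fails at once if vial_blue is dropped: falling free with its underside more than 30 mm above the bench (contact force between vial_blue and the fingers below 0.01 N and contact force between vial_blue and the arm below 0.01 N and height (world z) of vial_blue above 0.03 m and linear speed of vial_blue above 0.3 m/s).
It fails at once if vial_green is dropped: falling free with its underside more than 30 mm above the bench (contact force between vial_green and the fingers below 0.01 N and contact force between vial_green and the arm below 0.01 N and height (world z) of vial_green above 0.03 m and linear speed of vial_green above 0.3 m/s).
It fails at once if slide_box is dropped: falling free with its underside more than 30 mm above the bench (contact force between slide_box and the fingers below 0.01 N and contact force between slide_box and the arm below 0.01 N and height (world z) of slide_box above 0.03 m and linear speed of slide_box above 0.3 m/s).
It also fails if it takes over 106 s, if anything falls off the work surface, if the arm or the gripper's body presses on something with over 40 N, if the wrist force passes 120 N, or if a joint passes its speed limit or range.

## Working session

There is one attempt and no reset: what is moved stays moved. The work goes in short steps, Python scripts to look and compute and a tool call to move; the robot and the scene stay as the last step left them, time stands still between calls to the robot, and variables do not carry over. Pictures are saved under pics/ and viewed, at most 14 in all, crops included, and the job is handed in when it is done.

Besides the shell and the picture viewer there is one more tool, called after "Request:" as a command line: name --argument value ..., lists and objects as JSON in quotes. servo_tool: Moves the arm, as the interface text tells. Its arguments: {"type":"object","properties":{"moves":{"type":"array","items":{"type":"object","properties":{"twist":{"type":"array","items":{"type":"number"}},"translation":{"type":"array","items":{"type":"number"}},"claw":{"type":"number"}}}},"newtons":{"type":"number"}},"required":["moves"]}

```bash
mkdir -p pics
cat > h.py <<'E'
from bench import *
import numpy as np, cv2
def K(f):
    h=f["pixels"].shape[0]; return h/2/np.tan(np.radians(f["vertical_fov"])/2)
def ray(f,uv,z):
    """pixels (N,2) -> world points on plane z"""
    uv=np.atleast_2d(np.float64(uv)); fl=K(f)
    d=(uv-[f["cx"],f["cy"]])/fl; s=d.copy()
    for _ in range(20): s=d/(1+f["k1"]*(s**2).sum(1,keepdims=True))
    w=np.c_[s,np.ones(len(s))]@np.array(f["rotation"]).T; o=np.array(f["origin"])
    return (o+w*((z-o[2])/w[:,2:]))[:,:2]
def masks(f):
    h=cv2.cvtColor(f["pixels"],cv2.COLOR_BGR2HSV); H,S,V=cv2.split(h); b=(S>110)&(V>60)
    return {"red":b&((H<5)|(H>172)),"orange":b&(H>=6)&(H<22)&(V>140),"green":b&(H>40)&(H<90),"blue":b&(H>95)&(H<130)}
def blobs(f,amin=40):
    for n,m in masks(f).items():
        c,_=cv2.findContours(m.astype(np.uint8),cv2.RETR_EXTERNAL,cv2.CHAIN_APPROX_NONE)
        for k in c:
            if cv2.contourArea(k)>amin: yield n,k[:,0,:]
E
python3 - <<'E'
from h import *
o=get_obs(); print({k:np.round(o[k],3).tolist() for k in o})
for n in ("top","scene"):
    f=grab_frame(n); cv2.imwrite(f"pics/{n}0.png",f["pixels"]); print(n,f["origin"],np.round(f["rotation"],3).tolist(),f["vertical_fov"],f["k1"])
    for c,k in blobs(f):
        (u,v),(w,h),a=cv2.minAreaRect(k); print(c,int(u),int(v),int(w),int(h),int(a),cv2.contourArea(k),ray(f,(u,v),.008).round(3),ray(f,(u,v),.074).round(3))
E
```

```text
{'clock': 0.0, 'joints': [1.052, 0.327, -0.194, 1.052, 0.0, 1.437], 'joint_vel': [0.0, -0.001, 0.0, 0.001, 0.0, -0.001], 'joint_torque': [-0.001, -44.339, 26.244, 0.016, -0.0, 0.0], 'tool_pos': [0.206, 0.51, 0.404], 'orientation': [[-0.927, 0.375, -0.001], [0.375, 0.927, -0.001], [0.0, -0.002, -1.0]], 'contact_force': [0.131, -0.421, -0.91], 'moment': [-0.041, -0.001, 0.018], 'gripper_force': 0.0, 'finger_gap': 0.999}
top [0.35538034 0.00081506 0.81128159] [[-0.033, -0.976, 0.214], [-0.999, 0.032, -0.005], [-0.002, -0.214, -0.977]] 56.408182757961455 -0.05738974693723573
red 402 247 15 14 45 173.0 [[ 0.387 -0.324]] [[ 0.385 -0.297]]
red 95 204 13 15 90 155.5 [[0.509 0.371]] [[0.496 0.34 ]]
red 251 203 26 25 26 531.0 [[0.5   0.011]] [[0.488 0.011]]
orange 203 159 40 22 90 855.0 [[0.609 0.121]] [[0.588 0.111]]
green 203 204 25 25 90 515.5 [[0.501 0.12 ]] [[0.489 0.11 ]]
green 385 136 13 14 90 137.0 [[ 0.651 -0.313]] [[ 0.627 -0.288]]
green 255 51 103 511 90 23308.0 [[ 0.89  -0.011]] [[ 0.846 -0.01 ]]
blue 111 263 14 15 45 164.0 [[0.375 0.327]] [[0.373 0.301]]
blue 496 170 32 3 21 44.5 
[... 536 characters left out ...]
] [[0.503 0.334]]
orange 118 259 14 44 41 545.5 [[ 0.469 -0.346]] [[ 0.527 -0.353]]
orange 340 204 45 19 38 703.0 [[0.614 0.122]] [[0.657 0.066]]
green 179 283 18 16 90 236.0 [[ 0.588 -0.274]] [[ 0.634 -0.288]]
green 308 179 16 24 90 299.0 [[0.503 0.123]] [[0.558 0.066]]
green 493 204 67 93 26 2780.0 [[0.82  0.408]] [[0.841 0.321]]
blue 14 362 5 30 72 85.5 [[ 0.57  -0.557]] [[ 0.618 -0.541]]
blue 411 272 53 92 50 2449.5 [[0.828 0.101]] [[0.849 0.047]]
blue 303 225 21 29 90 469.5 [[0.614 0.012]] [[ 0.657 -0.033]]
blue 404 160 13 13 90 134.0 [[0.594 0.376]] [[0.64  0.293]]
blue 328 114 10 11 90 85.5 [[0.31  0.376]] [[0.385 0.293]]
blue 314 21 42 78 90 2174.0 [[-0.329  0.896]] [[-0.186  0.758]]
```

View pics/top0.png

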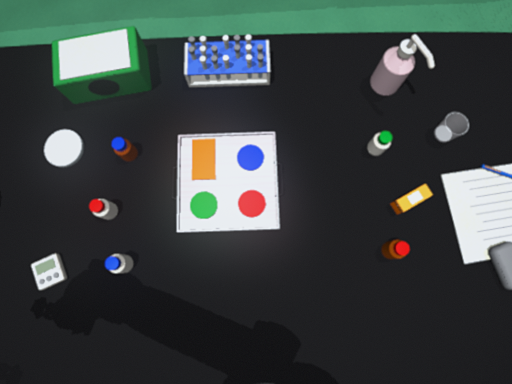

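View pics/scene0.png

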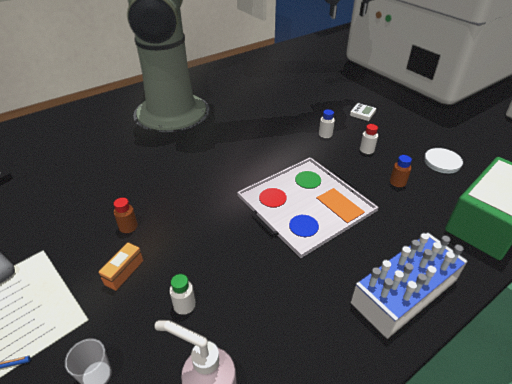

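The top view shows white-blue at (112,263), white-red (97,206), white-green (385,137), the amber bottles at (123,145) and (402,248), and the slide box at (411,199). The carrier is nearly square-on, with orange (203,159), blue (250,157), green (203,205) and red (252,203). The scene view agrees.

I'll go above the blue vial first.

Request:
servo_tool --moves '[{"translation": [0.028,-0.034,-0.01],"twist": [0,0,0],"claw": 0.085},{"translation": [0.056,-0.069,-0.03],"twist": [0,0,0],"claw": 0.085},{"translation": [0.084,-0.103,-0.05],"twist": [0,0,0],"claw": 0.085},{"translation": [0.113,-0.138,-0.07],"twist": [0,0,0],"claw": 0.085},{"translation": [0.141,-0.172,-0.09],"twist": [0,0,0],"claw": 0.085},{"translation": [0.169,-0.207,-0.1],"twist": [0,0,0],"claw": 0.085},{"translation": [0.169,-0.207,-0.1],"twist": [0,0,0],"claw": 0.085}]'

```text
clock: 0.98
tool_pos: [0.3765, 0.3007, 0.3036]
orientation: [[-0.925, 0.38, -0.002], [0.38, 0.925, -0.001], [0.001, -0.002, -1.0]]
contact_force: [0.4, 0.7, 0.4]
finger_gap: 0.997
gripper_force: 0.0
```

Run:
```python
from h import *
o=get_obs(); print(o["clock"],np.round(o["tool_pos"],4),np.round(o["joints"],3),np.round(o["orientation"],3).tolist())
f=grab_frame("wrist"); cv2.imwrite("pics/w1.png",f["pixels"]); print(f["origin"],np.round(f["rotation"],2).tolist())
for c,k in blobs(f):
    (u,v),(w,h),a=cv2.minAreaRect(k); print(c,int(u),int(v),int(w),int(h),ray(f,(u,v),.008).round(3),ray(f,(u,v),.072).round(3))
f=grab_frame("top")
for c,k in blobs(f):
    (u,v),(w,h),a=cv2.minAreaRect(k); print(c,int(u),int(v),int(w),int(h),ray(f,(u,v),.008).round(3),ray(f,(u,v),.07).round(3))
```

```text
0.975 [0.3765 0.3007 0.3036] [ 0.521  0.302 -0.513  0.758 -0.     0.91 ] [[-0.925, 0.38, -0.002], [0.38, 0.925, -0.001], [0.001, -0.002, -1.0]]
[0.3080159  0.32967168 0.27239368] [[0.38, 0.88, 0.27], [0.92, -0.36, -0.11], [-0.0, 0.29, -0.96]]
red 74 373 19 27 [[0.506 0.03 ]] [[0.458 0.103]]
red 342 319 34 19 [[0.544 0.337]] [[0.487 0.335]]
green 160 339 37 9 [[0.496 0.15 ]] [[0.451 0.193]]
blue 249 207 45 40 [[0.394 0.294]] [[0.373 0.303]]
red 402 247 16 14 [[ 0.387 -0.323]] [[ 0.385 -0.298]]
red 95 204 13 15 [[0.509 0.371]] [[0.497 0.342]]
red 251 203 26 25 [[0.5   0.011]] [[0.489 0.011]]
orange 203 159 40 22 [[0.609 0.121]] [[0.59  0.112]]
green 203 204 25 25 [[0.501 0.12 ]] [[0.49  0.111]]
green 385 136 13 14 [[ 0.651 -0.313]] [[ 0.629 -0.289]]
green 255 51 103 511 [[ 0.89  -0.011]] [[ 0.848 -0.01 ]]
blue 112 260 15 8 [[0.381 0.324]] [[0.379 0.299]]
blue 496 170 32 3 [[ 0.559 -0.574]] [[ 0.543 -0.53 ]]
blue 250 157 24 26 [[0.61  0.011]] [[0.591 0.01 ]]
blue 118 143 14 14 [[0.656 0.326]] [[0.633 0.301]]
blue 226 56 33 78 [[0.877 0.063]] [[0.837 0.058]]
```

View pics/w1.png

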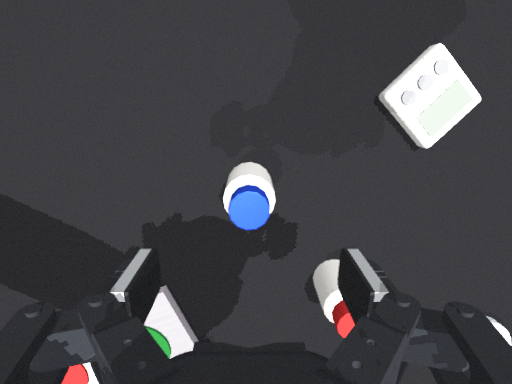

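The wrist view shows the white-blue bottle centred at (249,207), between the fingers. The red vial at (342,319) is clear of them. I'll descend and grip.

Request:
servo_tool --moves '[{"translation": [0,0,-0.04],"twist": [0,0,0],"claw": 0.085},{"translation": [0,0,-0.08],"twist": [0,0,0],"claw": 0.085},{"translation": [0,0,-0.105],"twist": [0,0,0],"claw": 0.085},{"translation": [0,0,-0.117],"twist": [0,0,0],"claw": 0.085},{"translation": [0,0,-0.117],"twist": [0,0,0],"claw": 0.06},{"translation": [0,0,-0.117],"twist": [0,0,0],"claw": 0.03},{"translation": [0,0,-0.117],"twist": [0,0,0],"claw": 0.03},{"translation": [0,0,-0.117],"twist": [0,0,0],"claw": 0.03},{"translation": [0,0,-0.117],"twist": [0,0,0],"claw": 0.03}]' --newtons 40

```text
clock: 2.2
tool_pos: [0.3759, 0.3031, 0.1889]
orientation: [[-0.927, 0.375, 0.002], [0.375, 0.927, 0.001], [-0.001, 0.002, -1.0]]
contact_force: [-1.3, -0.7, 5.6]
finger_gap: 0.457
gripper_force: 40.3
```

Request:
servo_tool --moves '[{"translation": [0,0,0.03],"twist": [0,0,0],"claw": 0.03},{"translation": [0,0,0.07],"twist": [0,0,0],"claw": 0.03},{"translation": [0.02,-0.025,0.09],"twist": [0,0,0],"claw": 0.03},{"translation": [0.05,-0.062,0.09],"twist": [0,0,0],"claw": 0.03},{"translation": [0.08,-0.099,0.09],"twist": [0,0,0],"claw": 0.03},{"translation": [0.11,-0.136,0.09],"twist": [0,0,0],"claw": 0.03},{"translation": [0.14,-0.173,0.09],"twist": [0,0,0],"claw": 0.03},{"translation": [0.17,-0.21,0.09],"twist": [0,0,0],"claw": 0.03},{"translation": [0.2,-0.247,0.09],"twist": [0,0,0],"claw": 0.03},{"translation": [0.225,-0.278,0.08],"twist": [0,0,0],"claw": 0.03},{"translation": [0.237,-0.292,0.06],"twist": [0,0,0],"claw": 0.03},{"translation": [0.237,-0.292,0.05],"twist": [0,0,0],"claw": 0.03}]'

```text
clock: 3.7
tool_pos: [0.6127, 0.0096, 0.237]
orientation: [[-0.926, 0.377, -0.0], [0.377, 0.926, 0.0], [0.0, 0.0, -1.0]]
contact_force: [-0.5, -0.2, -1.3]
finger_gap: 0.458
gripper_force: 40.7
```

Run:
```python
from h import *
o=get_obs(); print(o["clock"],np.round(o["tool_pos"],4),np.round(o["joints"],3))
f=grab_frame("wrist"); cv2.imwrite("pics/w2.png",f["pixels"])
for c,k in blobs(f):
    (u,v),(w,h),a=cv2.minAreaRect(k); print(c,int(u),int(v),int(w),int(h),ray(f,(u,v),.008).round(3),ray(f,(u,v),.11).round(3))
```

```text
3.7 [0.6127 0.0096 0.237 ] [-0.105  0.591 -0.232  0.748  0.     0.282]
red 182 52 105 106 [[0.503 0.012]] [[0.524 0.026]]
orange 407 145 151 90 [[0.608 0.123]] [[0.575 0.08 ]]
green 354 17 34 97 [[0.523 0.114]] [[0.534 0.075]]
blue 251 308 83 78 [[ 0.684 -0.017]] [[0.612 0.012]]
blue 252 200 93 70 [[0.604 0.016]] [[0.573 0.028]]
```

View pics/w2.png

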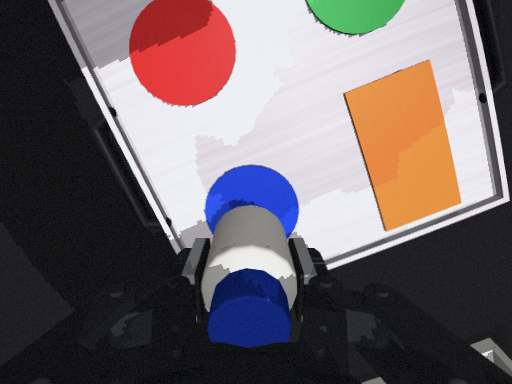

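The bottle is held upright over the blue disc (251,200). Red is at (182,52) and orange at (407,145), both matching the estimate. Lowering now.

Request:
servo_tool --moves '[{"translation": [0,0.002,-0.015],"twist": [0,0,0],"claw": 0.03},{"translation": [0,0.002,-0.028],"twist": [0,0,0],"claw": 0.03},{"translation": [0,0.002,-0.035],"twist": [0,0,0],"claw": 0.03},{"translation": [0,0.002,-0.039],"twist": [0,0,0],"claw": 0.03},{"translation": [0,0.002,-0.041],"twist": [0,0,0],"claw": 0.03},{"translation": [0,0.002,-0.042],"twist": [0,0,0],"claw": 0.03},{"translation": [0,0.002,-0.042],"twist": [0,0,0],"claw": 0.03}]'

```text
clock: 4.62
tool_pos: [0.6124, 0.0129, 0.197]
orientation: [[-0.927, 0.375, 0.0], [0.375, 0.927, 0.0], [-0.0, 0.0, -1.0]]
contact_force: [-4.0, 0.3, 6.8]
finger_gap: 0.454
gripper_force: 41.4
```

Request:
servo_tool --moves '[{"translation": [0,0,0],"twist": [0,0,0],"claw": 0.045},{"translation": [0,0,0],"twist": [0,0,0],"claw": 0.055},{"translation": [0,0,0],"twist": [0,0,0],"claw": 0.065},{"translation": [0,0,0],"twist": [0,0,0],"claw": 0.065},{"translation": [0,0,0.03],"twist": [0,0,0],"claw": 0.065},{"translation": [0,0,0.075],"twist": [0,0,0],"claw": 0.085},{"translation": [0,0,0.11],"twist": [0,0,0],"claw": 0.085}]'

```text
clock: 5.5
tool_pos: [0.6126, 0.0128, 0.3073]
orientation: [[-0.927, 0.375, 0.001], [0.375, 0.927, -0.0], [-0.001, 0.0, -1.0]]
contact_force: [0.0, -0.6, -0.2]
finger_gap: 0.994
gripper_force: 0.0
```

Request:
servo_tool --moves '[{"translation": [-0.014,0.041,0],"twist": [0,0,0],"claw": 0.085},{"translation": [-0.028,0.082,0],"twist": [0,0,0],"claw": 0.085},{"translation": [-0.043,0.124,0],"twist": [0,0,0],"claw": 0.085},{"translation": [-0.057,0.165,0],"twist": [0,0,0],"claw": 0.085},{"translation": [-0.071,0.206,0],"twist": [0,0,0],"claw": 0.085},{"translation": [-0.085,0.247,0],"twist": [0,0,0],"claw": 0.085},{"translation": [-0.1,0.289,0],"twist": [0,0,0],"claw": 0.085},{"translation": [-0.114,0.33,0],"twist": [0,0,0],"claw": 0.085},{"translation": [-0.114,0.33,0],"twist": [0,0,0],"claw": 0.085}]'

```text
clock: 6.62
tool_pos: [0.4972, 0.3453, 0.3056]
orientation: [[-0.929, 0.371, -0.0], [0.371, 0.929, 0.0], [0.0, 0.0, -1.0]]
contact_force: [0.1, 0.9, -0.2]
finger_gap: 0.996
gripper_force: 0.0
```

Run:
```python
from h import *
o=get_obs(); print(o["clock"],np.round(o["tool_pos"],4),np.round(o["joints"],3))
for n in ("wrist","top"):
  f=grab_frame(n); cv2.imwrite(f"pics/{n}3.png",f["pixels"])
  for c,k in blobs(f):
    (u,v),(w,h),a=cv2.minAreaRect(k); print(c,int(u),int(v),int(w),int(h),ray(f,(u,v),.008).round(3),ray(f,(u,v),.072).round(3),ray(f,(u,v),.08).round(3))
```

```text
6.625 [0.4972 0.3453 0.3056] [ 0.485  0.505 -0.182  0.883  0.     0.865]
red 243 209 44 40 [[0.515 0.333]] [[0.494 0.343]] [[0.491 0.344]]
orange 257 338 13 39 [[0.656 0.293]] [[0.602 0.312]] [[0.595 0.315]]
green 415 373 19 31 [[0.777 0.442]] [[0.693 0.426]] [[0.683 0.424]]
green 46 268 62 50 [[0.5   0.125]] [[0.483 0.185]] [[0.481 0.192]]
red 402 247 15 14 [[ 0.387 -0.324]] [[ 0.385 -0.298]] [[ 0.385 -0.295]]
red 251 203 26 25 [[0.5   0.011]] [[0.489 0.011]] [[0.487 0.01 ]]
orange 203 159 40 22 [[0.609 0.121]] [[0.589 0.112]] [[0.586 0.111]]
green 203 204 25 25 [[0.501 0.12 ]] [[0.489 0.111]] [[0.488 0.11 ]]
green 385 136 13 14 [[ 0.651 -0.313]] [[ 0.628 -0.288]] [[ 0.625 -0.285]]
green 255 51 103 511 [[ 0.89  -0.011]] [[ 0.847 -0.01 ]] [[ 0.842 -0.01 ]]
blue 496 170 32 3 [[ 0.558 -0.574]] [[ 0.542 -0.529]] [[ 0.54  -0.523]]
blue 250 159 20 26 [[0.604 0.01 ]] [[0.585 0.009]] [[0.582 0.009]]
blue 249 147 12 12 [[0.635 0.013]] [[0.613 0.012]] [[0.61  0.012]]
blue 118 143 14 14 [[0.656 0.326]] [[0.632 0.3  ]] [[0.629 0.296]]
blue 226 56 34 78 [[0.877 0.063]] [[0.836 0.058]] [[0.83  0.057]]
```

The blue vial stands at about (0.611, 0.012), on its disc. Next is the red one.

Request:
servo_tool --moves '[{"translation": [-0.002,0,-0.04],"twist": [0,0,0],"claw": 0.085},{"translation": [-0.002,0,-0.08],"twist": [0,0,0],"claw": 0.085},{"translation": [-0.002,0,-0.105],"twist": [0,0,0],"claw": 0.085},{"translation": [-0.002,0,-0.117],"twist": [0,0,0],"claw": 0.085},{"translation": [-0.002,0,-0.117],"twist": [0,0,0],"claw": 0.06},{"translation": [-0.002,0,-0.117],"twist": [0,0,0],"claw": 0.03},{"translation": [-0.002,0,-0.117],"twist": [0,0,0],"claw": 0.03},{"translation": [-0.002,0,-0.117],"twist": [0,0,0],"claw": 0.03},{"translation": [-0.002,0,-0.117],"twist": [0,0,0],"claw": 0.03}]' --newtons 40

```text
clock: 7.85
tool_pos: [0.4972, 0.343, 0.1902]
orientation: [[-0.927, 0.375, 0.003], [0.375, 0.927, 0.001], [-0.002, 0.002, -1.0]]
contact_force: [-0.3, -2.3, 7.2]
finger_gap: 0.457
gripper_force: 40.6
```

Request:
servo_tool --moves '[{"translation": [0,0,0.03],"twist": [0,0,0],"claw": 0.03},{"translation": [0,0,0.07],"twist": [0,0,0],"claw": 0.03},{"translation": [0,-0.03,0.09],"twist": [0,0,0],"claw": 0.03},{"translation": [0.001,-0.07,0.09],"twist": [0,0,0],"claw": 0.03},{"translation": [0.002,-0.11,0.09],"twist": [0,0,0],"claw": 0.03},{"translation": [0.003,-0.15,0.09],"twist": [0,0,0],"claw": 0.03},{"translation": [0.004,-0.19,0.09],"twist": [0,0,0],"claw": 0.03},{"translation": [0.005,-0.23,0.09],"twist": [0,0,0],"claw": 0.03},{"translation": [0.006,-0.27,0.09],"twist": [0,0,0],"claw": 0.03},{"translation": [0.006,-0.31,0.08],"twist": [0,0,0],"claw": 0.03},{"translation": [0.006,-0.332,0.06],"twist": [0,0,0],"claw": 0.03},{"translation": [0.006,-0.332,0.05],"twist": [0,0,0],"claw": 0.03}]'

```text
clock: 9.35
tool_pos: [0.5022, 0.0097, 0.2382]
orientation: [[-0.926, 0.378, -0.0], [0.378, 0.926, 0.0], [0.0, 0.0, -1.0]]
contact_force: [-0.4, 0.3, -1.9]
finger_gap: 0.459
gripper_force: 40.6
```

Request:
servo_tool --moves '[{"translation": [0,0,-0.015],"twist": [0,0,0],"claw": 0.03},{"translation": [0,0,-0.028],"twist": [0,0,0],"claw": 0.03},{"translation": [0,0,-0.035],"twist": [0,0,0],"claw": 0.03},{"translation": [0,0,-0.039],"twist": [0,0,0],"claw": 0.03},{"translation": [0,0,-0.041],"twist": [0,0,0],"claw": 0.03},{"translation": [0,0,-0.042],"twist": [0,0,0],"claw": 0.03},{"translation": [0,0,-0.042],"twist": [0,0,0],"claw": 0.03}]'

```text
clock: 10.22
tool_pos: [0.5023, 0.0111, 0.1982]
orientation: [[-0.927, 0.375, 0.001], [0.375, 0.927, 0.0], [-0.0, 0.001, -1.0]]
contact_force: [-5.2, 0.7, 13.4]
finger_gap: 0.454
gripper_force: 41.9
```

Request:
servo_tool --moves '[{"translation": [0,0,0.001],"twist": [0,0,0],"claw": 0.045},{"translation": [0,0,0.001],"twist": [0,0,0],"claw": 0.055},{"translation": [0,0,0.001],"twist": [0,0,0],"claw": 0.065},{"translation": [0,0,0.001],"twist": [0,0,0],"claw": 0.065},{"translation": [0,0,0.03],"twist": [0,0,0],"claw": 0.065},{"translation": [0,0,0.075],"twist": [0,0,0],"claw": 0.085},{"translation": [0,0,0.11],"twist": [0,0,0],"claw": 0.085}]'

```text
clock: 11.1
tool_pos: [0.5026, 0.0108, 0.3081]
orientation: [[-0.927, 0.375, 0.001], [0.375, 0.927, -0.0], [-0.001, 0.0, -1.0]]
contact_force: [0.9, -0.0, 0.3]
finger_gap: 1.0
gripper_force: 0.0
```

Request:
servo_tool --moves '[{"translation": [0.016,-0.038,0],"twist": [0,0,0],"claw": 0.085},{"translation": [0.032,-0.075,0],"twist": [0,0,0],"claw": 0.085},{"translation": [0.048,-0.113,0],"twist": [0,0,0],"claw": 0.085},{"translation": [0.064,-0.15,0],"twist": [0,0,0],"claw": 0.085},{"translation": [0.08,-0.188,0],"twist": [0,0,0],"claw": 0.085},{"translation": [0.096,-0.226,0],"twist": [0,0,0],"claw": 0.085},{"translation": [0.112,-0.264,0],"twist": [0,0,0],"claw": 0.085},{"translation": [0.127,-0.301,0],"twist": [0,0,0],"claw": 0.085},{"translation": [0.127,-0.301,0],"twist": [0,0,0],"claw": 0.085}]'

```text
clock: 12.22
tool_pos: [0.6298, -0.293, 0.3058]
orientation: [[-0.926, 0.378, 0.0], [0.378, 0.926, -0.001], [-0.001, -0.0, -1.0]]
contact_force: [0.4, -0.6, -0.1]
finger_gap: 0.989
gripper_force: 0.0
```

Run:
```python
from h import *
o=get_obs(); print(o["clock"],np.round(o["tool_pos"],4),np.round(o["joints"],3))
for n in ("wrist","top"):
  f=grab_frame(n); cv2.imwrite(f"pics/{n}4.png",f["pixels"])
  for c,k in blobs(f):
    (u,v),(w,h),a=cv2.minAreaRect(k); print(c,int(u),int(v),int(w),int(h),ray(f,(u,v),.008).round(3),ray(f,(u,v),.072).round(3),ray(f,(u,v),.08).round(3))
```

```text
12.225 [ 0.6298 -0.293   0.3058] [-0.542  0.664  0.1    1.007 -0.    -0.154]
orange 106 61 43 111 [[ 0.487 -0.36 ]] [[ 0.505 -0.337]] [[ 0.507 -0.334]]
green 255 205 43 40 [[ 0.648 -0.294]] [[ 0.627 -0.287]] [[ 0.625 -0.286]]
green 387 16 32 149 [[ 0.988 -0.361]] [[ 0.937 -0.333]] [[ 0.931 -0.329]]
green 12 14 28 25 [[1.041 0.644]] [[0.986 0.593]] [[0.98  0.587]]
```

View pics/wrist4.png

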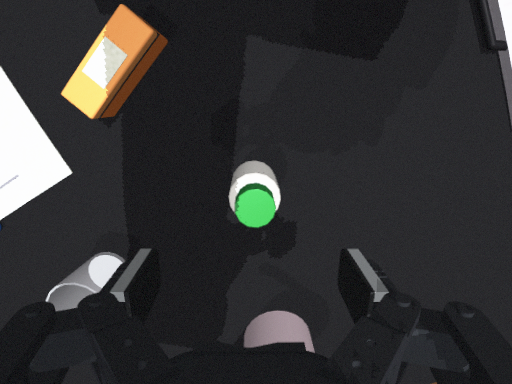

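The wrist view shows the green bottle at (255,205), between the fingers. The slide box is at (106,61) and the pump bottle at (276,340), both clear.

Request:
servo_tool --moves '[{"translation": [-0.002,0.002,-0.04],"twist": [0,0,0],"claw": 0.085},{"translation": [-0.002,0.002,-0.08],"twist": [0,0,0],"claw": 0.085},{"translation": [-0.002,0.002,-0.105],"twist": [0,0,0],"claw": 0.085},{"translation": [-0.002,0.002,-0.118],"twist": [0,0,0],"claw": 0.085},{"translation": [-0.002,0.002,-0.118],"twist": [0,0,0],"claw": 0.06},{"translation": [-0.002,0.002,-0.118],"twist": [0,0,0],"claw": 0.03},{"translation": [-0.002,0.002,-0.118],"twist": [0,0,0],"claw": 0.03},{"translation": [-0.002,0.002,-0.118],"twist": [0,0,0],"claw": 0.03},{"translation": [-0.002,0.002,-0.118],"twist": [0,0,0],"claw": 0.03}]' --newtons 40

```text
clock: 13.45
tool_pos: [0.6282, -0.2885, 0.1906]
orientation: [[-0.927, 0.375, 0.003], [0.375, 0.927, -0.001], [-0.003, 0.0, -1.0]]
contact_force: [0.1, 1.6, 6.8]
finger_gap: 0.46
gripper_force: 40.9
```

Request:
servo_tool --moves '[{"translation": [0,0,0.03],"twist": [0,0,0],"claw": 0.03},{"translation": [0,0,0.07],"twist": [0,0,0],"claw": 0.03},{"translation": [-0.006,0.02,0.11],"twist": [0,0,0],"claw": 0.03},{"translation": [-0.018,0.06,0.14],"twist": [0,0,0],"claw": 0.03},{"translation": [-0.03,0.1,0.14],"twist": [0,0,0],"claw": 0.03},{"translation": [-0.044,0.145,0.14],"twist": [0,0,0],"claw": 0.03},{"translation": [-0.058,0.19,0.14],"twist": [0,0,0],"claw": 0.03},{"translation": [-0.072,0.235,0.14],"twist": [0,0,0],"claw": 0.03},{"translation": [-0.085,0.28,0.14],"twist": [0,0,0],"claw": 0.03},{"translation": [-0.099,0.325,0.14],"twist": [0,0,0],"claw": 0.03},{"translation": [-0.113,0.37,0.14],"twist": [0,0,0],"claw": 0.03},{"translation": [-0.125,0.41,0.14],"twist": [0,0,0],"claw": 0.03}]'

```text
clock: 14.95
tool_pos: [0.5016, 0.1232, 0.3289]
orientation: [[-0.927, 0.375, 0.0], [0.375, 0.927, -0.0], [-0.0, 0.0, -1.0]]
contact_force: [0.5, 0.9, -1.1]
finger_gap: 0.457
gripper_force: 40.6
```

Request:
servo_tool --moves '[{"translation": [0,0,-0.03],"twist": [0,0,0],"claw": 0.03},{"translation": [0,0,-0.07],"twist": [0,0,0],"claw": 0.03},{"translation": [0,0,-0.1],"twist": [0,0,0],"claw": 0.03},{"translation": [0,0,-0.12],"twist": [0,0,0],"claw": 0.03},{"translation": [0,0,-0.127],"twist": [0,0,0],"claw": 0.03},{"translation": [0,0,-0.13],"twist": [0,0,0],"claw": 0.03},{"translation": [0,0,-0.132],"twist": [0,0,0],"claw": 0.03},{"translation": [0,0,-0.132],"twist": [0,0,0],"claw": 0.03}]'

```text
clock: 15.95
tool_pos: [0.5026, 0.1218, 0.1985]
orientation: [[-0.927, 0.375, 0.001], [0.375, 0.927, -0.0], [-0.001, 0.0, -1.0]]
contact_force: [-4.3, 0.3, 8.2]
finger_gap: 0.459
gripper_force: 41.5
```

Request:
servo_tool --moves '[{"translation": [0,0,0.001],"twist": [0,0,0],"claw": 0.045},{"translation": [0,0,0.001],"twist": [0,0,0],"claw": 0.055},{"translation": [0,0,0.001],"twist": [0,0,0],"claw": 0.065},{"translation": [0,0,0.001],"twist": [0,0,0],"claw": 0.065},{"translation": [0,0,0.03],"twist": [0,0,0],"claw": 0.065},{"translation": [0,0,0.075],"twist": [0,0,0],"claw": 0.085},{"translation": [0,0,0.13],"twist": [0,0,0],"claw": 0.085}]'

```text
clock: 16.82
tool_pos: [0.5019, 0.1217, 0.3271]
orientation: [[-0.927, 0.375, -0.003], [0.375, 0.927, -0.0], [0.002, -0.001, -1.0]]
contact_force: [0.3, -0.3, 0.0]
finger_gap: 0.994
gripper_force: 0.0
```

Request:
servo_tool --moves '[{"translation": [0,-0.045,0],"twist": [0,0,0],"claw": 0.085},{"translation": [-0.001,-0.09,0],"twist": [0,0,0],"claw": 0.085},{"translation": [-0.002,-0.135,0],"twist": [0,0,0],"claw": 0.085},{"translation": [-0.003,-0.18,0],"twist": [0,0,0],"claw": 0.085},{"translation": [-0.004,-0.225,0],"twist": [0,0,0],"claw": 0.085},{"translation": [-0.005,-0.27,0],"twist": [0,0,0],"claw": 0.085},{"translation": [-0.006,-0.315,0],"twist": [0,0,0],"claw": 0.085},{"translation": [-0.007,-0.36,0],"twist": [0,0,0],"claw": 0.085},{"translation": [-0.007,-0.405,0],"twist": [0,0,0],"claw": 0.085},{"translation": [-0.007,-0.44,0],"twist": [0,0,0],"claw": 0.085},{"translation": [-0.007,-0.47,0],"twist": [0,0,0],"claw": 0.085},{"translation": [-0.007,-0.47,0],"twist": [0,0,0],"claw": 0.085}]'

```text
clock: 18.32
tool_pos: [0.4952, -0.3502, 0.3262]
orientation: [[-0.926, 0.378, 0.0], [0.378, 0.926, -0.0], [-0.0, -0.0, -1.0]]
contact_force: [-0.4, 0.7, -0.1]
finger_gap: 0.998
gripper_force: 0.0
```

Run:
```python
from h import *
o=get_obs(); print(o["clock"],np.round(o["tool_pos"],4),np.round(o["joints"],3))
for n in ("wrist","top"):
  f=grab_frame(n); cv2.imwrite(f"pics/{n}5.png",f["pixels"]); print(n)
  for c,k in blobs(f):
    (u,v),(w,h),a=cv2.minAreaRect(k); print(c,int(u),int(v),int(w),int(h),ray(f,(u,v),.008).round(3),ray(f,(u,v),.042).round(3),ray(f,(u,v),.08).round(3))
    if n=="wrist" and c=="orange": print(cv2.boxPoints(cv2.minAreaRect(k)).round(),ray(f,cv2.boxPoints(cv2.minAreaRect(k)),.042).round(3))
```

```text
18.325 [ 0.4952 -0.3502  0.3262] [-0.737  0.488 -0.153  0.929 -0.    -0.35 ]
wrist
red 261 27 49 43 [[ 0.375 -0.289]] [[ 0.381 -0.293]] [[ 0.388 -0.297]]
orange 250 190 34 91 [[ 0.505 -0.352]] [[ 0.496 -0.348]] [[ 0.485 -0.344]]
[[207. 213.]
 [268. 145.]
 [294. 169.]
 [232. 237.]] [[ 0.5   -0.391]
 [ 0.465 -0.32 ]
 [ 0.492 -0.307]
 [ 0.529 -0.379]]
blue 62 305 9 31 [[ 0.55 -0.6 ]] [[ 0.535 -0.567]] [[ 0.519 -0.53 ]]
blue 25 304 8 31 [[ 0.533 -0.642]] [[ 0.52  -0.604]] [[ 0.506 -0.562]]
top
red 401 248 14 15 [[ 0.387 -0.322]] [[ 0.386 -0.308]] [[ 0.384 -0.293]]
red 251 208 16 26 [[0.489 0.01 ]] [[0.483 0.01 ]] [[0.477 0.009]]
orange 413 197 13 34 [[ 0.501 -0.364]] [[ 0.495 -0.349]] [[ 0.488 -0.331]]
orange 203 159 40 22 [[0.609 0.121]] [[0.598 0.116]] [[0.586 0.111]]
green 255 51 103 511 [[ 0.89  -0.011]] [[ 0.867 -0.01 ]] [[ 0.842 -0.01 ]]
blue 240 160 17 7 [[0.603 0.033]] [[0.593 0.031]] [[0.581 0.03 ]]
blue 260 155 5 14 [[ 0.614 -0.013]] [[ 0.603 -0.013]] [[ 0.591 -0.012]]
blue 248 147 12 12 [[0.635 0.013]] [[0.623 0.013]] [[0.61  0.012]]
blue 118 143 14 14 [[0.656 0.326]] [[0.644 0.312]] [[0.629 0.296]]
blue 226 56 34 78 [[0.877 0.063]] [[0.855 0.06 ]] [[0.83  0.057]]
```

View pics/wrist5.png

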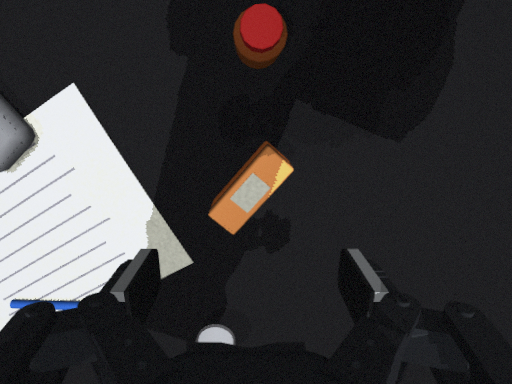

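The wrist view shows the slide box at (250,190). Its centre is about (0.496, -0.349) and its long axis is at 116°, so the tool needs turning by -42°. Amber red at (261,27) is clear.

Request:
servo_tool --moves '[{"translation": [0.001,-0.001,-0.01],"twist": [0,0,-0.147],"claw": 0.085},{"translation": [0.001,-0.001,-0.02],"twist": [0,0,-0.294],"claw": 0.085},{"translation": [0.001,-0.001,-0.03],"twist": [0,0,-0.44],"claw": 0.085},{"translation": [0.001,-0.001,-0.04],"twist": [0,0,-0.587],"claw": 0.085},{"translation": [0.001,-0.001,-0.05],"twist": [0,0,-0.733],"claw": 0.085},{"translation": [0.001,-0.001,-0.05],"twist": [0,0,-0.733],"claw": 0.085}]'

```text
clock: 19.18
tool_pos: [0.4963, -0.3476, 0.276]
orientation: [[-0.441, 0.898, -0.002], [0.898, 0.441, 0.002], [0.002, -0.001, -1.0]]
contact_force: [0.1, 1.2, -0.1]
finger_gap: 0.994
gripper_force: 0.0
```

Run:
```python
from h import *
o=get_obs(); print(o["clock"],np.round(o["tool_pos"],4),np.round(o["orientation"],3).tolist())
f=grab_frame("wrist"); cv2.imwrite("pics/w6.png",f["pixels"])
for c,k in blobs(f):
  if c=="orange":
    r=cv2.minAreaRect(k); print(np.round(r[0]),np.round(r[1]),ray(f,r[0],.042).round(3),ray(f,cv2.boxPoints(r),.042).round(3))
```

```text
19.175 [ 0.4963 -0.3476  0.276 ] [[-0.441, 0.898, -0.002], [0.898, 0.441, 0.002], [0.002, -0.001, -1.0]]
[247. 211.] [108.  44.] [[ 0.495 -0.346]] [[ 0.465 -0.319]
 [ 0.491 -0.306]
 [ 0.528 -0.377]
 [ 0.499 -0.392]]
[248. 152.] [ 5. 37.] [[ 0.477 -0.31 ]] [[ 0.466 -0.314]
 [ 0.488 -0.303]
 [ 0.489 -0.306]
 [ 0.467 -0.317]]
```

View pics/w6.png

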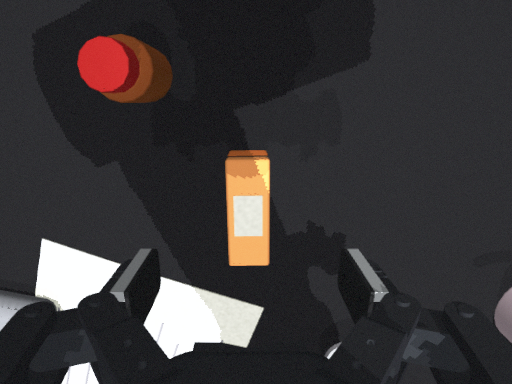

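The box at (247,211) is aligned between the fingers. Descend and grip.

Request:
servo_tool --moves '[{"translation": [0,0,-0.04],"twist": [0,0,0],"claw": 0.085},{"translation": [0,0,-0.075],"twist": [0,0,0],"claw": 0.085},{"translation": [0,0,-0.091],"twist": [0,0,0],"claw": 0.085},{"translation": [0,0,-0.091],"twist": [0,0,0],"claw": 0.06},{"translation": [0,0,-0.091],"twist": [0,0,0],"claw": 0.035},{"translation": [0,0,-0.091],"twist": [0,0,0],"claw": 0.02},{"translation": [0,0,-0.091],"twist": [0,0,0],"claw": 0.02},{"translation": [0,0,-0.091],"twist": [0,0,0],"claw": 0.02},{"translation": [0,0,-0.091],"twist": [0,0,0],"claw": 0.02},{"translation": [0,0,-0.091],"twist": [0,0,0],"claw": 0.02}]' --newtons 40

```text
clock: 20.48
tool_pos: [0.4971, -0.3498, 0.1873]
orientation: [[-0.438, 0.899, 0.002], [0.899, 0.438, -0.002], [-0.003, 0.001, -1.0]]
contact_force: [-0.4, 0.6, 6.6]
finger_gap: 0.345
gripper_force: 41.6
```

Request:
servo_tool --moves '[{"translation": [0,0,0.03],"twist": [0,0,0],"claw": 0.02},{"translation": [0,0,0.07],"twist": [0,0,0],"claw": 0.02},{"translation": [0.005,0.02,0.11],"twist": [0,0,0.125],"claw": 0.02},{"translation": [0.015,0.06,0.14],"twist": [0,0,0.25],"claw": 0.02},{"translation": [0.027,0.11,0.14],"twist": [0,0,0.375],"claw": 0.02},{"translation": [0.039,0.16,0.14],"twist": [0,0,0.5],"claw": 0.02},{"translation": [0.051,0.21,0.14],"twist": [0,0,0.625],"claw": 0.02},{"translation": [0.064,0.26,0.14],"twist": [0,0,0.75],"claw": 0.02},{"translation": [0.076,0.31,0.14],"twist": [0,0,0.875],"claw": 0.02},{"translation": [0.088,0.36,0.14],"twist": [0,0,1.0],"claw": 0.02},{"translation": [0.1,0.41,0.14],"twist": [0,0,1.125],"claw": 0.02},{"translation": [0.11,0.45,0.14],"twist": [0,0,1.125],"claw": 0.02}]'

```text
clock: 21.98
tool_pos: [0.6064, 0.1029, 0.3258]
orientation: [[-1.0, -0.009, -0.0], [-0.009, 1.0, 0.0], [0.0, 0.0, -1.0]]
contact_force: [0.8, -0.1, -0.5]
finger_gap: 0.35
gripper_force: 40.7
```

Request:
servo_tool --moves '[{"translation": [0.005,0.02,-0.02],"twist": [0,0,0],"claw": 0.02},{"translation": [0.005,0.02,-0.06],"twist": [0,0,0],"claw": 0.02},{"translation": [0.005,0.02,-0.09],"twist": [0,0,0],"claw": 0.02},{"translation": [0.005,0.02,-0.1],"twist": [0,0,0],"claw": 0.02}]'

```text
clock: 22.48
tool_pos: [0.6098, 0.12, 0.2224]
orientation: [[-1.0, -0.006, -0.006], [-0.006, 1.0, -0.001], [0.006, -0.001, -1.0]]
contact_force: [-0.6, -0.2, -1.4]
finger_gap: 0.347
gripper_force: 40.7
```

Run:
```python
from h import *
o=get_obs(); print(o["clock"],np.round(o["tool_pos"],4),np.round(o["orientation"],3).tolist())
f=grab_frame("wrist"); cv2.imwrite("pics/w7.png",f["pixels"])
```

```text
22.475 [0.6098 0.12   0.2224] [[-1.0, -0.006, -0.006], [-0.006, 1.0, -0.001], [0.006, -0.001, -1.0]]
```

View pics/w7.png

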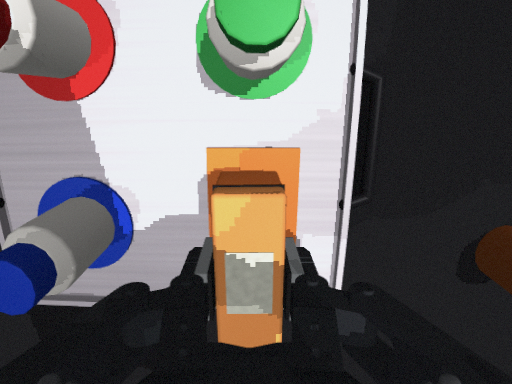

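The box hangs over the orange rectangle and is aligned with it: the rectangle's columns are 207–300 and the box's are about 213–285. All three bottles stand on their discs. Lowering.

Request:
servo_tool --moves '[{"translation": [0,0.001,-0.012],"twist": [0,0,0],"claw": 0.02},{"translation": [0,0.001,-0.022],"twist": [0,0,0],"claw": 0.02},{"translation": [0,0.001,-0.028],"twist": [0,0,0],"claw": 0.02},{"translation": [0,0.001,-0.031],"twist": [0,0,0],"claw": 0.02},{"translation": [0,0.001,-0.032],"twist": [0,0,0],"claw": 0.02},{"translation": [0,0.001,-0.033],"twist": [0,0,0],"claw": 0.02},{"translation": [0,0.001,-0.033],"twist": [0,0,0],"claw": 0.02}]'

```text
clock: 23.4
tool_pos: [0.6112, 0.1218, 0.1953]
orientation: [[-1.0, -0.007, 0.001], [-0.007, 1.0, -0.0], [-0.001, -0.0, -1.0]]
contact_force: [-8.0, -1.1, 15.8]
finger_gap: 0.344
gripper_force: 42.9
```

Contact is made. Release, lift and retreat clear of the carrier.

Request:
servo_tool --moves '[{"translation": [0,0,0.001],"twist": [0,0,0],"claw": 0.035},{"translation": [0,0,0.001],"twist": [0,0,0],"claw": 0.045},{"translation": [0,0,0.001],"twist": [0,0,0],"claw": 0.05},{"translation": [0,0,0.001],"twist": [0,0,0],"claw": 0.05},{"translation": [0,0,0.03],"twist": [0,0,0],"claw": 0.05},{"translation": [0,0,0.075],"twist": [0,0,0],"claw": 0.05},{"translation": [0,0,0.13],"twist": [0,0,0],"claw": 0.05},{"translation": [-0.04,0,0.18],"twist": [0,0,0],"claw": 0.05},{"translation": [-0.09,0,0.2],"twist": [0,0,0],"claw": 0.05},{"translation": [-0.13,0,0.22],"twist": [0,0,0],"claw": 0.05},{"translation": [-0.16,0,0.22],"twist": [0,0,0],"claw": 0.05},{"translation": [-0.16,0,0.22],"twist": [0,0,0],"claw": 0.05}]'

```text
clock: 24.9
tool_pos: [0.4497, 0.1219, 0.4131]
orientation: [[-1.0, -0.008, -0.0], [-0.008, 1.0, 0.0], [0.0, 0.0, -1.0]]
contact_force: [0.7, -0.1, -0.8]
finger_gap: 0.589
gripper_force: 0.0
```

Run:
```python
from h import *
for n in ("wrist","top","scene"):
  f=grab_frame(n); cv2.imwrite(f"pics/{n}8.png",f["pixels"])
  print(n)
  for c,k in blobs(f):
    (u,v),(w,h),a=cv2.minAreaRect(k)
    print(c,int(u),int(v),int(w),int(h),int(a),ray(f,(u,v),.008).round(3),ray(f,(u,v),.05).round(3),ray(f,(u,v),.08).round(3))
w=cv2.imread("pics/wrist8.png");s=cv2.imread("pics/scene8.png");cv2.imwrite("pics/c8.png",cv2.resize(np.hstack([w,s]),(800,300)))
```

```text
wrist
red 146 221 26 29 45 [[ 0.528 -0.01 ]] [[0.51  0.004]] [[0.498 0.015]]
red 165 199 49 38 38 [[0.497 0.016]] [[0.483 0.028]] [[0.473 0.037]]
orange 248 284 76 41 90 [[0.62  0.123]] [[0.592 0.123]] [[0.573 0.123]]
green 370 376 12 29 82 [[0.796 0.321]] [[0.748 0.299]] [[0.715 0.283]]
green 248 224 25 28 0 [[0.53  0.123]] [[0.512 0.123]] [[0.5   0.122]]
green 248 198 38 49 88 [[0.495 0.122]] [[0.481 0.122]] [[0.472 0.122]]
blue 153 268 8 27 29 [[ 0.596 -0.008]] [[0.572 0.007]] [[0.554 0.017]]
top
red 402 247 15 14 45 [[ 0.387 -0.324]] [[ 0.386 -0.307]] [[ 0.385 -0.295]]
red 251 203 26 26 45 [[0.501 0.011]] [[0.493 0.01 ]] [[0.488 0.01 ]]
orange 203 158 42 22 90 [[0.612 0.121]] [[0.598 0.115]] [[0.589 0.111]]
green 205 213 7 21 76 [[0.479 0.116]] [[0.472 0.11 ]] [[0.468 0.106]]
green 307 44 89 408 90 [[ 0.906 -0.143]] [[ 0.877 -0.135]] [[ 0.857 -0.13 ]]
blue 496 170 32 3 21 [[ 0.558 -0.574]] [[ 0.548 -0.544]] [[ 0.54  -0.523]]
blue 250 159 20 26 81 [[0.604 0.01 ]] [[0.591 0.01 ]] [[0.582 0.009]]
blue 248 147 12 12 45 [[0.634 0.013]] [[0.62  0.013]] [[0.609 0.012]]
blue 226 56 33 78
[... 434 characters left out ...]
13 6 [[0.508 0.118]] [[0.542 0.083]] [[0.567 0.057]]
green 493 204 68 91 29 [[0.821 0.409]] [[0.835 0.354]] [[0.844 0.315]]
green 311 157 11 11 90 [[0.443 0.188]] [[0.482 0.148]] [[0.51  0.119]]
blue 14 362 5 30 72 [[ 0.57  -0.557]] [[ 0.6   -0.547]] [[ 0.622 -0.54 ]]
blue 411 272 53 92 50 [[0.828 0.101]] [[0.841 0.067]] [[0.851 0.042]]
blue 303 227 29 18 11 [[0.617 0.008]] [[ 0.644 -0.02 ]] [[ 0.664 -0.04 ]]
blue 306 203 14 13 90 [[0.565 0.063]] [[0.596 0.032]] [[0.618 0.009]]
blue 404 160 13 13 90 [[0.594 0.376]] [[0.623 0.323]] [[0.644 0.286]]
blue 339 13 22 30 8 [[-0.337  1.069]] [[-0.246  0.969]] [[-0.18   0.898]]
blue 282 20 13 41 1 [[-0.419  0.78 ]] [[-0.322  0.7  ]] [[-0.253  0.643]]
```

View pics/c8.png

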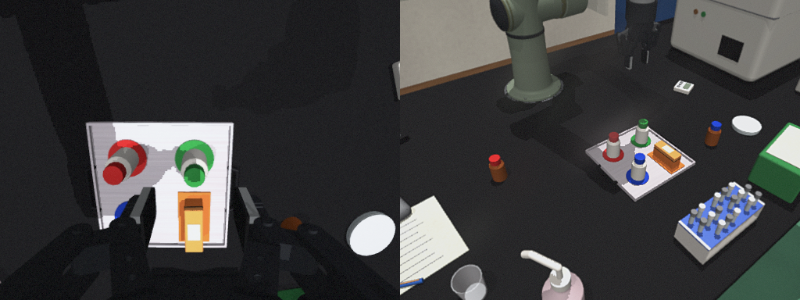

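Both views show the three bottles upright and centred on their discs and the box flat on the orange rectangle. The amber bottles are unmoved at scene (120,204) and (404,160), the same pixels as at the start. I'm handing it in.

```bash
python3 -c "
from bench import *
print(finish_job())"
```

```text
the job is handed in; nothing more can be done
None
```

The job is handed in at about 25 s of the 106 s: in the final images the three white bottles stand on their matching discs, the slide box lies lengthwise on the orange rectangle, and both amber bottles are where they started; the hand-in call returned no verdict.

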